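Hold the refill key switch turned for a scanned spray can

TASK

Refill the spray can: first turn the can in its cup so that the raised tag on its side squarely faces the reader block, and leave it standing there. Then take the key from its stand, push it fully home in the slot of the key switch, working it a little to and fro if the sticky pins bind, and turn it a full quarter clockwise (seen from above) against its return spring. Finish while still holding the key turned in the gripper; leave the filter, the jar and the wrench where they are.

Things in the scene. Friction and masses are not known exactly. Their poses are not given: they have to be found in the camera images.
- station: Refill station, fixed; origin on the bench under the cup's centre, z up. Aluminium base plate 110 x 160 x 10 mm; dark steel round cup (inside diameter 61 mm, outside 70 mm, rim 22 mm above the bench); on the cup's -y side a grey reader block 60 mm wide, 30 mm thick, its top 75 mm above the bench.
- cup (a point): Centre of the floor of the can's cup, 12 mm above the bench; axes as the station's. The can stands loose in the cup with 2.5 mm play all round and can be turned there.
- reader (a point): Centre of the black window on the reader block's face that looks at the cup (along the station's +y), 50 mm above the bench and 65 mm from the cup's axis.
- can: Refillable aluminium spray can, loose, upright in the cup; diameter 56 mm, 150 mm tall with its cap, about 0.35 kg. Origin at the centre of its underside; z up along its axis, x from the axis to its tag.
- can_cap (a point): Centre of the can's round grey cap, where it can be grasped from above: cap diameter 38 mm, 40 mm tall, its top 20 mm above this point. The point is 130 mm above the can's underside. Axes as the can's.
- can_middle (a point): On the can's axis, 75 mm above its underside (half-way up); axes as the can's.
- can_tag (a point): Centre of the outer face of the can's raised tag: black upright strip 20 mm wide, 56 mm tall, 5 mm proud of the can's side and bent over its shoulder; 33 mm from the axis along the can's +x, 70 mm above its underside. It must end facing the reader, on the cup's -y side. It starts 0.7 to 2.2 rad counter-clockwise of there (seen from above): turn the can clockwise.
- key_stand: Fixed dark wooden block, 60 (x) by 50 (y) mm, 45 mm tall, with a slot on its top in which the key stands upright at the start, collar resting on the top, 1 mm play round the bit. Origin under its centre. Lift the key 26 mm or more to clear it.
- key: The key, loose, 62 mm tall, 0.06 kg; origin at the tip, z up from tip to bow. From the tip: steel bit 14 mm wide (x), 5 mm thick (y), 14 mm tall, its end a wedge in thickness; round neck, diameter 5 mm; collar, diameter 20 mm, from 26 to 30 mm above the tip; bow from 30 to 62 mm. The same when turned half round.
- key_bow (a point): Centre of the key's bow (head), where it is grasped: black block 34 mm wide (key x), 12 mm thick (key y), 32 mm tall; its top is 16 mm above this point, the key's tip 46 mm below it. Axes as the key's.
- key_tip (a point): Lowest point of the key, on its axis; axes as the key's.
- switch_box: Key switch box, fixed, grey, 110 x 110 mm, 80 mm tall, with a square steel plate 44 x 44 x 6 mm on its top that holds the key slot; origin under its centre. Two sticky pins inside drag on the bit from either side at 12 to 19 mm of tip depth: a straight push takes 5 to 25 N; rocked by 1 mm along the slot's y and 0.06 rad in yaw between pushes, it passes at 9 to 16 N.
- slot (a point): Centre of the slot's mouth in the plate's top, 86 mm above the bench. Slot 16 mm along this point's x, 7 mm along its y, chamfered 1.5 mm. The key goes straight down, its width along x, until its collar meets the plate (tip 26 mm below the mouth). Only within about 5 mm of that can it turn, and turned it is retained by the plate.
- plug (a joint): Angle of the lock's cylinder, rad: 0 at rest (in line with the plate's slot), grows clockwise seen from above to a hard stop at 1.57. Only the key's bit drives it; the key leads it by up to about 0.12 rad of play. A return spring (0.03 N m at rest to 0.11 N m fully turned) brings it back unless the key is held.
- oil_filter_mid (a point): Half-way up a loose bystander: white oil filter canister, diameter 76 mm, 88 mm tall. Leave alone.
- grease_jar_mid (a point): Half-way up a loose bystander: jar with black lid, diameter 60 mm, 70 mm tall. Leave alone.
- wrench_grip (a point): Grip of a loose bystander: steel wrench, 180 mm long, lying flat on the bench near the robot. Leave alone.
There are look-alikes about, which are no part of the job. What is shaped like the can but blue, brown or orange is not meant.

How it is judged (in metres and radians):
On the way, in this order (a step that is already met when the one before it is completed fails the run):
1. the can stands in its cup with its tag facing the reader, and stands still (y of can_tag in the frame of cup below -0.025 m and x of can_tag in the frame of cup between -0.01 and 0.01 m and horizontal distance between can_middle and cup below 0.006 m and angle between can_middle's own z axis and vertical below 0.08 rad and z of can_middle in the frame of cup below 0.079 m and angular speed of can below 0.3 rad/s and contact force between the fingers and can below 0.5 N), for 0.3 s.
2. the key is fully home in the slot of the switch (z of key_tip in the frame of slot below -0.021 m and horizontal distance between key_tip and slot below 0.004 m), for 0.2 s.
3. the key has turned the lock a quarter turn to its stop (all of step 2 and value of joint plug above 1.25 rad), for 0.3 s.
At the end, for the whole second after the job is handed in: Gripper still holds the key (over 1.5 N), at rest and home in the slot (tip 21 mm or more below the mouth, within 4 mm of its centre, tilt under 0.2 rad); cylinder past 1.25 rad; can upright in its cup (within 6 mm), its tag facing the reader (within 10 mm sideways, about 17 degrees) (all of step 3 and y of can_tag in the frame of cup below -0.025 m and x of can_tag in the frame of cup between -0.01 and 0.01 m and horizontal distance between can_middle and cup below 0.006 m and angle between can_middle's own z axis and vertical below 0.08 rad and z of can_middle in the frame of cup below 0.079 m and contact force between the fingers and key above 1.5 N and angle between key_tip's own z axis and vertical below 0.2 rad and linear speed of key below 0.05 m/s); the arm keeps its last pose, push and grip.
It fails at once if the oil filter is moved more than 30 mm (distance of oil_filter_mid from where it was at the start of the episode above 0.03 m).
It fails at once if the jar is moved more than 30 mm (distance of grease_jar_mid from where it was at the start of the episode above 0.03 m).
It fails at once if the wrench is moved more than 30 mm (distance of wrench_grip from where it was at the start of the episode above 0.03 m).
It also fails if it takes over 72 s, if anything falls off the work surface, if the arm or the gripper's body presses on something with over 40 N, if the wrist force passes 120 N, or if a joint passes its speed limit or range.

ROBOT

A 6-joint arm with a two-finger parallel gripper is mounted at the origin on the work surface. World frame = base frame: x ahead of the robot, y to its left, z up, the work surface at z = 0. Lengths are in m, angles in degrees, forces in N, time in s.
With the tool pointing down it reaches from about 0.325 to 0.85 m from the base axis. Payload 15.5 kg.
Tool frame: the origin (TCP) lies at the very end of the fingers, on their centre line; the grasp point (between the pads) lies arm.grip_depth behind it (arm.grip_depth is the distance from the TCP to the grasp point, in m); z points along the fingers, y is the direction in which the jaws open and shut (so a half turn about z gives the same grasp; the last joint's range is limited). The gripper opens to 91 mm and grips with 3 to 60 N. Pads are 32 mm wide; open, the fingers measure 118 mm over their backs; the gripper's body (76 mm by 178 mm) begins 60 mm behind the grasp point.
Start: joints at [64.716, 28.281, 77.091, -0, 74.628, -5.472], TCP at [0.212, 0.588, 0.214] pointing down, gripper open.
Joint ranges: [-166.48, 166.48], [-47.26, 123.95], [12.59, 153.08], [-70.14, 250.14], [6.76, 159.57], [-176.63, 176.63]. Speed limits (degrees/s): [108.29, 108.29, 147.25, 172.46, 172.46, 172.46].

INTERFACE

Orientations are given as a 3x3 rotation matrix whose columns are the frame's x, y, z axes.
In Python, from rig import arm gives the robot as it stands. Calls block until the motion is done:
- arm.move_to(position, orientation): joint-space move of the TCP to a pose.
- arm.move_l(position, orientation=None, feed=0.15): straight line of the TCP; orientation=None keeps the orientation; feed is the mean speed in m/s.
- arm.move_joints(angles): joint-space move.
- arm.grip(opening): finger opening in m; the grip force is fixed at half the most; returns when the fingers have stopped.
- arm.sleep(seconds).
- arm.solve_ik(position, orientation): joint angles nearest the present ones, or None.
- arm.snapshot(name): name is "scene" or "top"; returns the picture (480x640x3 uint8, red, green, blue); there is no depth.
- arm.get_calibration(name): a dict with "intrinsics" (3x3 intrinsics, pixels), "cam_to_world" (4x4, takes a point from camera to world coordinates). Camera axes: x right, y down, z forward; pixel columns grow to the right and rows downward; lengths in m; the calibration is good to about 2 mm. A picture is of the moment at which its call begins. get_calibration takes no time and is no camera call.
A pose or a line that the arm cannot do raises arm.Unreachable and nothing moves.
- arm.sign_off(): hands the job in, once; it reports no verdict.
Readings, each from a call of its own:
- arm.current_t(): time.
- arm.current_joint_positions(): joint angles.
- arm.current_dq(): joint speeds.
- arm.current_tau(): joint torques, N m.
- arm.current_ee_pos(): TCP position.
- arm.current_tool_rot(): TCP orientation.
- arm.current_force(): force on the tool from outside, world axes, zero at the start.
- arm.current_torque(): the same for the moment, N m.
- arm.current_width(): finger opening in m.
Only numpy, scipy, OpenCV 4.12 (cv2) and the standard library are available. Lean on these libraries where they do the work, as an engineer would, in place of code of your own. Each camera call takes 0.05 s, during which the arm holds its last target. There are 200 camera calls.

## Working session

There is one attempt and no reset: what is moved stays moved. The work goes in short steps, each a Python script; the robot and the scene stay as the last script left them, time stands still between calls to the robot, and variables do not carry over. Pictures are saved under pics/ and viewed, about 8 in all and at most 12, crops included, and the job is handed in when it is done.

```bash
ls; mkdir -p pics; python3 - <<'E'
from rig import arm
import cv2,numpy as np
np.set_printoptions(precision=4,suppress=True)
print(arm.grip_depth,arm.current_t())
for n in("scene","top"):
    im=arm.snapshot(n); cv2.imwrite(f"pics/{n}0.png",im[...,::-1])
    c=arm.get_calibration(n); print(n,c["intrinsics"],c["cam_to_world"])
print(arm.current_tool_rot(),arm.current_force())
E
```

```text
pics
0.0188 0.0
scene [[575.9594   0.     325.6263]
 [  0.     575.9594 242.3844]
 [  0.       0.       1.    ]] [[ 0.5532  0.6631 -0.5042  1.1139]
 [ 0.8329 -0.4499  0.3223 -0.3101]
 [-0.0131 -0.5982 -0.8012  0.9699]
 [ 0.      0.      0.      1.    ]]
top [[609.9407   0.     323.9597]
 [  0.     609.9407 246.9517]
 [  0.       0.       1.    ]] [[-0.011  -0.9815  0.1911  0.3182]
 [-0.9999  0.012   0.0042  0.0249]
 [-0.0064 -0.1911 -0.9816  1.4529]
 [ 0.      0.      0.      1.    ]]
[[-0.9408  0.3389 -0.0005]
 [ 0.339   0.9408 -0.001 ]
 [ 0.0001 -0.0011 -1.    ]] [ 0.1473  0.6374 -0.8356]
```

View pics/scene0.png

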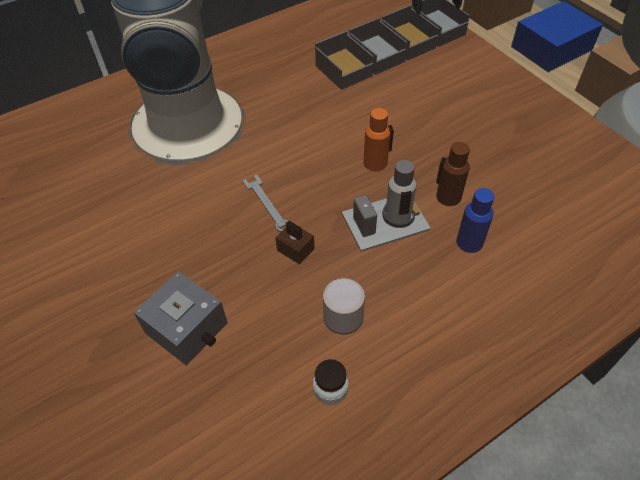

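View pics/top0.png

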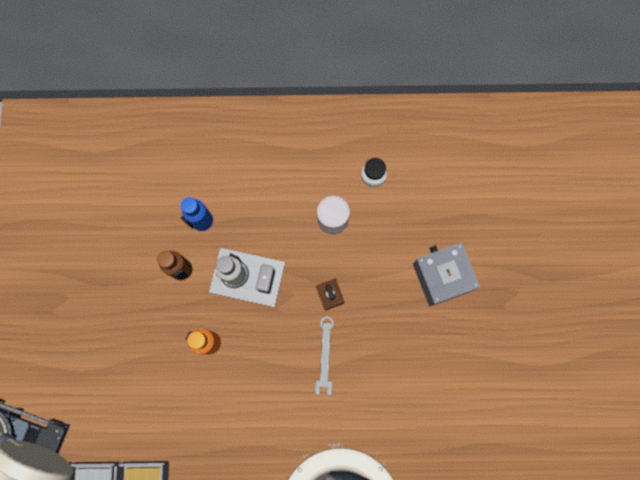

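Both views show the candidates: grey can with dark tag on the plate, scene (400,195) / top (230,270). Orange can at scene (378,140), brown at (453,175) and blue at (474,220) are look-alikes, because the station's cup holds the grey one. Key stand at scene (295,240) / top (330,294); switch box at scene (181,310) / top (447,272). I'll confirm with one enlarged composite.

```bash
python3 - <<'E'
import cv2,numpy as np
s=cv2.imread("pics/scene0.png");t=cv2.imread("pics/top0.png")
def c(im,x,y,w,h): return cv2.resize(im[y:y+h,x:x+w],(266,300),interpolation=cv2.INTER_CUBIC)
def p(im,x,y,w): h=round(w*300/266);print(x,y,266/w);return c(im,x,y,w,h)
a=np.hstack([p(t,205,230,88),p(t,310,272,40),p(t,412,235,72)])
b=np.hstack([p(s,340,150,95),p(s,270,212,50),p(s,133,268,96)])
cv2.imwrite("pics/crops.png",np.vstack([a,b]))
E
```

```text
205 230 3.022727272727273
310 272 6.65
412 235 3.6944444444444446
340 150 2.8
270 212 5.32
133 268 2.7708333333333335
```

View pics/crops.png

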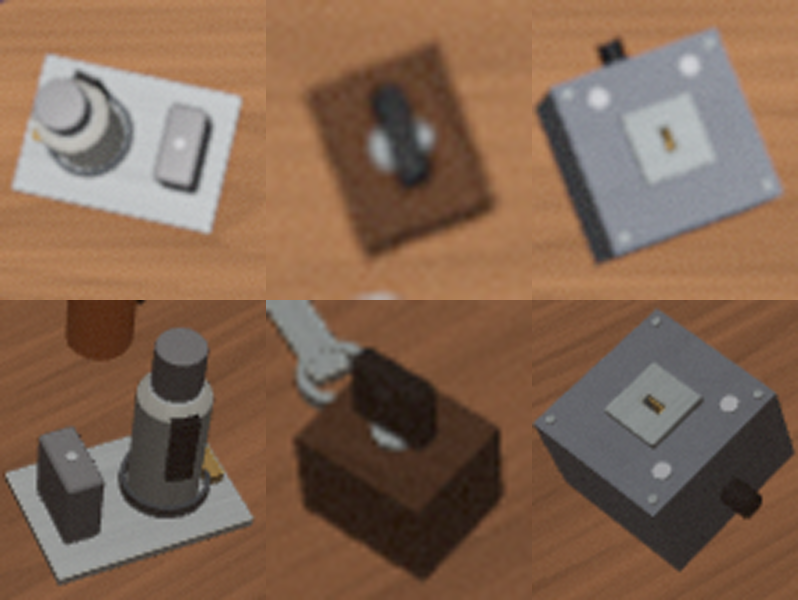

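The crops confirm it: the grey can stands in the cup with its dark tag toward plate-side +x/-y. The key's bow is upright in the stand, and the switch slot is gold on the light plate. Now the metrics.

```bash
cat > h.py <<'E'
import cv2,numpy as np
from rig import arm
np.set_printoptions(precision=4,suppress=True)
C={n:arm.get_calibration(n) for n in("scene","top")}
def ray(n,uv):
    K,T=C[n]["intrinsics"],C[n]["cam_to_world"]
    uv=np.atleast_2d(np.float64(uv)); d=np.c_[uv,np.ones(len(uv))]@np.linalg.inv(K).T@T[:3,:3].T
    return T[:3,3],d
def plane(n,uv,z):
    o,d=ray(n,uv); return (o+d*((z-o[2])/d[:,2])[:,None])[:,:2]
def tri(uvs,uvt):
    A=0;b=0
    for n,u in(("scene",uvs),("top",uvt)):
        o,d=ray(n,u);d=d[0]/np.linalg.norm(d[0]);P=np.eye(3)-np.outer(d,d);A=A+P;b=b+P@o
    return np.linalg.solve(A,b)
def proj(n,p):
    T=np.linalg.inv(C[n]["cam_to_world"]);q=C[n]["intrinsics"]@(T[:3,:3]@np.float64(p)+T[:3,3]);return q[:2]/q[2]
def down(yaw):  # tool pointing down, jaw (y) axis at yaw (rad) in world
    y=np.array([np.cos(yaw),np.sin(yaw),0]);z=np.array([0,0,-1.]);return np.c_[np.cross(y,z),y,z]
E
python3 - <<'E'
from h import *
def ct(x,y): return lambda p:np.array([x,y])+0
def T1(p,ox,oy,s,px=0,py=0): return (np.float64(p)-[px,py])/s+[ox,oy]-.5+.5/s
def quad(name,n,q,z):
    w=plane(n,q,z);c=w.mean(0);e=np.roll(w,-1,0)-w
    print(name,n,"c",c,"len",np.linalg.norm(e,axis=1),"ang",np.degrees(np.arctan2(e[:,1],e[:,0])))
quad("plate","top",T1([(46,55),(242,97),(210,233),(12,188)],205,230,3.0227),.010)
quad("plate","scene",T1([(5,475),(60,581),(252,520),(160,425)],340,150,2.8,0,300),.010)
quad("reader","top",T1([(170,102),(210,108),(196,188),(157,182)],205,230,3.0227),.075)
quad("reader","scene",T1([(38,438),(78,430),(103,487),(68,500)],340,150,2.8,0,300),.075)
quad("stand","top",T1([(42,92),(171,42),(227,207),(104,255)],310,272,6.65),.045)
quad("stand","scene",T1([(295,440),(368,385),(500,433),(420,510)],270,212,5.32,266,300),.045)
quad("swplate","top",T1([(622,112),(692,92),(717,160),(650,186)],412,235,3.694,532),.086)
quad("swplate","scene",T1([(605,407),(654,445),(703,400),(656,363)],133,268,2.7708,532,300),.086)
quad("box","top",T1([(549,92),(717,30),(782,190),(608,256)],412,235,3.694,532),.080)
st,ss=T1((668,138),412,235,3.694,532)[0:2],T1((654,404),133,268,2.7708,532,300)
print("slot",plane("top",st,.086),plane("scene",ss,.086),tri(ss,st))
ct_,cs=T1((61,104),205,230,3.0227),T1((182,346),340,150,2.8,0,300)
print("cap",plane("top",ct_,.162),plane("scene",cs,.162),tri(cs,ct_))
print("bow ends top", plane("top",T1([(385,92),(412,176)],310,272,6.65,266),.081))
# dark bow mask contour in top
t=cv2.imread("pics/top0.png");
print("bow scene top corners",plane("scene",T1([(357,355),(368,347),(437,395),(428,402)],270,212,5.32,266,300),.081))
print("tag scene mid rays: ",T1((185,447),340,150,2.8,0,300))
print("tag shoulder",plane("top",T1((92,84),205,230,3.0227),.12))
for nm,p in(("blue",(190,205)),("brown",(168,259)),("orange",(197,340))): print(nm,plane("top",p,.15))
E
```

```text
plate top c [0.5285 0.2162] len [0.1606 0.1105 0.1604 0.1091] ang [-102.9108  166.9679   76.5874  -12.9664]
plate scene c [0.5296 0.2084] len [0.1087 0.1569 0.1145 0.1331] ang [ -12.7211   77.1057  179.327  -101.5266]
reader top c [0.5169 0.1653] len [0.0308 0.0616 0.0298 0.0615] ang [-99.3017 170.4314  80.5718  -8.6392]
reader scene c [0.5234 0.1644] len [0.0306 0.0565 0.028  0.0618] ang [ 70.5116 -17.6562 -98.9978 164.9622]
stand top c [0.4813 0.0181] len [0.0484 0.061  0.0459 0.0609] ang [ -69.3439 -162.2249  110.6314   20.1967]
stand scene c [0.4872 0.0149] len [0.0375 0.0563 0.0463 0.0587] ang [ 100.938    31.4943  -72.9703 -158.0754]
swplate top c [ 0.5235 -0.2516] len [0.0452 0.0443 0.0445 0.0483] ang [ -74.6802 -162.8466  110.4076   18.0421]
swplate scene c [ 0.5249 -0.2504] len [0.0454 0.042  0.0447 0.043 ] ang [  18.5139  107.276  -162.7559  -73.683 ]
box top c [ 0.522  -0.2489] len [0.1123 0.1061 0.1151 0.1066] ang [ -70.3399 -161.1151  109.9007   17.3855]
slot [[ 0.5232 -0.2502]] [[ 0.5251 -0.2509]] [ 0.5235 -0.2507  0.0836]
cap [[0.5347 0.2436]] [[0.5378 0.2437]] [0.5356 0.2448 0.1592]
bow ends top [[0.4965 0.0238]
 [0.4678 0.015 ]]
bow scene top corners [[0.4691 0.0116]
 [0.4681 0.017 ]
 [0.5019 0.0262]
 [0.5028 0.0217]]
tag scene mid rays:  [405.75   202.1786]
tag shoulder [[0.5564 0.2282]]
blue [[0.6699 0.3253]]
brown [[0.5494 0.3694]]
orange [[0.3746 0.3013]]
```

```bash
python3 - <<'E'
from h import *
w=plane("scene",(405.75,202.2),.082)[0];d=w-[.536,.244];print("tag",np.degrees(np.arctan2(d[1],d[0])),np.linalg.norm(d))
def j(p,yaw):
    q=arm.solve_ik(p,down(np.radians(yaw)));return None if q is None else q
for yaw in(-120,-60,-25,25,60,120,155): print("can",yaw,j([.536,.244,.13],yaw))
for yaw in(-73.5,106.5):print("key",yaw,j([.484,.019,.055],yaw))
for yaw in(-72,-120,-167,108,60,13):print("sw",yaw,j([.5235,-.2507,.1],yaw))
im=cv2.imread("pics/top0.png")[262:284,438:460];hsv=cv2.cvtColor(im,cv2.COLOR_BGR2HSV)
m=((hsv[...,1]>70)|(hsv[...,2]<90)).astype(np.uint8)
pts=cv2.findNonZero(m)
p=plane("top",pts[:,0]+[438,262],.086);k=np.linalg.norm(p-[.5235,-.2507],axis=1)<.014;p=p[k]
c=p.mean(0);ev,V=np.linalg.eigh(np.cov((p-c).T));print("slot top",c,len(p),np.degrees(np.arctan2(*V[::-1,1])),np.sqrt(ev*12))
im=cv2.imread("pics/scene0.png")[290:322,160:196];hsv=cv2.cvtColor(im,cv2.COLOR_BGR2HSV)
m=((hsv[...,1]>70)|(hsv[...,2]<75)).astype(np.uint8);pts=cv2.findNonZero(m)
p=plane("scene",pts[:,0]+[160,290],.086);k=np.linalg.norm(p-[.525,-.2507],axis=1)<.014;p=p[k]
c=p.mean(0);ev,V=np.linalg.eigh(np.cov((p-c).T));print("slot scene",c,len(p),np.degrees(np.arctan2(*V[::-1,1])),np.sqrt(ev*12))
E
```

```text
tag -14.251462038181941 0.026460137760783438
can -120 [ 18.6678  30.6802  87.8545  -0.      61.4653 138.6678]
can -60 [18.6678 30.6802 87.8545 -0.     61.4653 78.6678]
can -25 [18.6678 30.6802 87.8545 -0.     61.4653 43.6678]
can 25 [18.6678 30.6802 87.8545 -0.     61.4653 -6.3322]
can 60 [ 18.6678  30.6802  87.8545  -0.      61.4653 -41.3322]
can 120 [  18.6678   30.6802   87.8545   -0.       61.4653 -101.3322]
can 155 [  18.6678   30.6802   87.8545   -0.       61.4653 -136.3322]
key -73.5 [ -4.8199  30.761  106.315   -0.      42.924   68.6801]
key 106.5 [  -4.8199   30.761   106.315    -0.       42.924  -111.3199]
sw -72 [-31.483   32.3306  90.6653  -0.      57.0041  40.517 ]
sw -120 [-31.483   32.3306  90.6653  -0.      57.0041  88.517 ]
sw -167 [-31.483   32.3306  90.6653  -0.      57.0041 135.517 ]
sw 108 [ -31.483    32.3306   90.6653   -0.       57.0041 -139.483 ]
sw 60 [-31.483   32.3306  90.6653  -0.      57.0041 -91.483 ]
sw 13 [-31.483   32.3306  90.6653  -0.      57.0041 -44.483 ]
slot top [ 0.5223 -0.25  ] 8 -174.531492573479 [0.0037 0.0112]
slot scene [ 0.5253 -0.2511] 23 -163.7738063303903 [0.0058 0.0151]
```

```bash
python3 - <<'E'
from h import *
for a in(-10,-20,-30,-40,-50):
    r=np.radians(a);o=[]
    for n,z,rr,c in(("scene",.054,.033,(.538,.2437)),("scene",.082,.033,(.538,.2437)),("scene",.110,.033,(.538,.2437)),("top",.11,.033,(.5347,.2436)),("top",.12,.028,(.5347,.2436))):
        for t in(-.01,.01):
            p=[c[0]+rr*np.cos(r)-t*np.sin(r),c[1]+rr*np.sin(r)+t*np.cos(r),z]
            u=proj(n,p);u=((u-[340,150])*2.8+[0,300]) if n=="scene" else (u-[205,230])*3.0227
            o.append(u.round().astype(int).tolist())
    print(a,o)
E
```

```text
-10 [[176, 483], [200, 474], [180, 458], [205, 449], [184, 432], [209, 423], [93, 73], [67, 69], [90, 77], [63, 73]]
-20 [[168, 483], [194, 478], [172, 458], [198, 453], [175, 432], [202, 427], [100, 77], [75, 69], [96, 81], [70, 72]]
-30 [[160, 482], [187, 481], [163, 457], [191, 456], [167, 432], [195, 430], [106, 83], [83, 70], [101, 86], [77, 73]]
-40 [[152, 480], [179, 482], [155, 455], [183, 458], [158, 430], [187, 432], [111, 89], [91, 72], [105, 92], [84, 75]]
-50 [[144, 477], [171, 483], [148, 452], [175, 458], [151, 427], [178, 432], [115, 96], [98, 76], [108, 98], [91, 78]]
```

```bash
python3 - <<'E'
import cv2,numpy as np
s=cv2.imread("pics/scene0.png")[150:245,340:435];t=cv2.imread("pics/top0.png")[250:300,210:260]
b=lambda i:cv2.convertScaleAbs(cv2.resize(i,(400,400),interpolation=cv2.INTER_CUBIC),alpha=1.6)
cv2.imwrite("pics/can.png",np.hstack([b(s),b(t)]))
E
```

```text
(no output)
```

View pics/can.png

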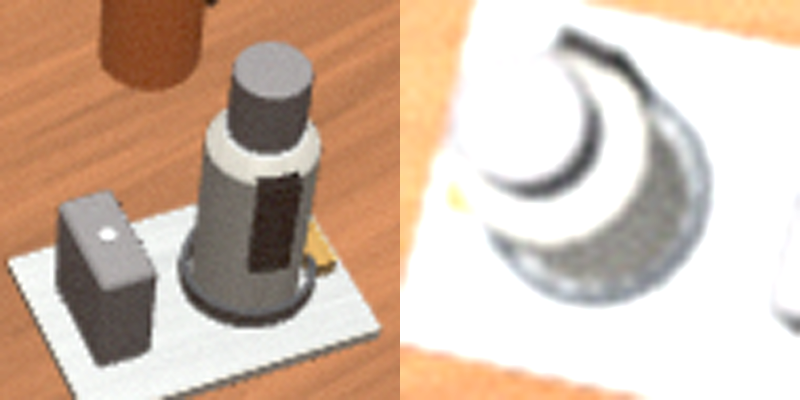

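The tag (left crop bottom edge (247–298, 270); right crop dark arc (160–250, 35–90)) points at about -24° world yaw. The reader direction is -103°, so I'll turn it about 79° clockwise.

```bash
python3 - <<'E'
from h import *
p=np.array([.5358,.244]);R=lambda a:down(np.radians(a))
arm.move_to([*p,.215],R(25));arm.move_l([*p,.128],feed=.1)
arm.grip(0.0);print(arm.current_width(),arm.current_force())
for a in(5,-15,-35,-54):
    arm.move_to([*p,.128],R(a))
print(arm.current_width(),arm.current_force())
arm.grip(.06);arm.move_l([*p,.215],feed=.12)
arm.move_to([.484,.019,.16],R(-73.5));print(arm.current_t())
s=arm.snapshot("scene")[...,::-1];t=arm.snapshot("top")[...,::-1]
cv2.imwrite("pics/s1.png",s);cv2.imwrite("pics/t1.png",t)
b=lambda i:cv2.convertScaleAbs(cv2.resize(i,(400,400),interpolation=cv2.INTER_CUBIC),alpha=1.3)
cv2.imwrite("pics/can1.png",np.hstack([b(s[150:245,340:435]),b(t[240:310,205:275])]))
E
```

```text
0.03728231386274428 [-0.0284 -0.3058 -0.5581]
0.03755643943324561 [ 0.2986  0.0575 -1.6656]
7.8167
```

View pics/can1.png

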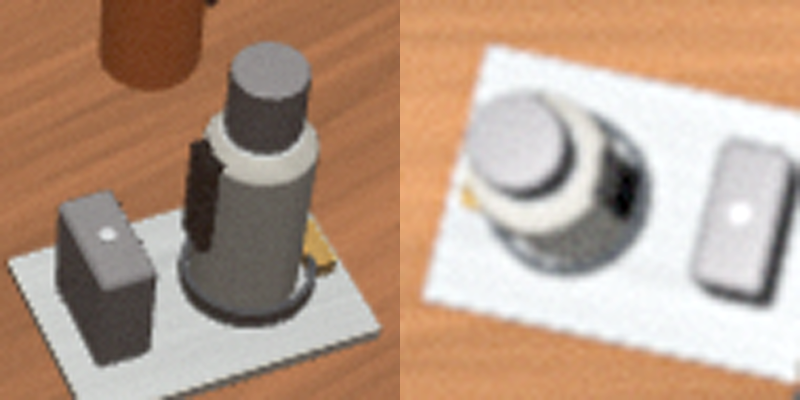

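```bash
python3 - <<'E'
from h import *
t=cv2.imread("pics/t1.png");g=t[240:310,205:275].max(2)
m=(g<60).astype(np.uint8);n,l,st,c=cv2.connectedComponentsWithStats(m)
print([(st[i],c[i]+[205,240]) for i in range(1,n) if st[i,4]>8])
th=np.radians(np.array([-83,-93,-103,-113]))
for a in th:
    print(np.degrees(a),[proj("top",[.5347+r*np.cos(a),.2436+r*np.sin(a),z]).round(1).tolist() for r,z in((.033,.054),(.033,.082),(.033,.11),(.025,.122))],[((proj("scene",[.538+.033*np.cos(a)-w*np.sin(a),.2437+.033*np.sin(a)+w*np.cos(a),.054])-[340,150])*4.21).round().tolist() for w in(-.01,.01)])
E
```

```text
[(array([35, 27,  7, 12, 52], dtype=int32), array([243.2115, 272.6346]))]
-83.0 [[246.7, 269.8], [245.1, 267.9], [243.4, 265.9], [239.1, 265.5]] [[189.0, 243.0], [218.0, 267.0]]
-93.0 [[246.7, 272.2], [245.1, 270.4], [243.5, 268.5], [239.1, 267.5]] [[185.0, 235.0], [208.0, 261.0]]
-103.0 [[246.4, 274.7], [244.7, 272.9], [243.1, 271.0], [238.8, 269.4]] [[182.0, 225.0], [199.0, 254.0]]
-113.0 [[245.6, 277.0], [243.9, 275.3], [242.2, 273.4], [238.2, 271.3]] [[182.0, 216.0], [192.0, 246.0]]
```

Tag is at about -100°±6 against the required -103°: good. The left crop shows the strip towards the reader, the right crop shows it at (620,185), and the can is upright. Now the key.

```bash
python3 - <<'E'
from h import *
p=np.array([.4835,.0192]);R=lambda a:down(np.radians(a))
arm.grip(.045);arm.move_to([*p,.12],R(-73.5));arm.move_l([*p,.051],feed=.08)
f0=arm.current_force();arm.grip(0.0);print(arm.current_width(),f0,arm.current_force(),arm.current_torque())
arm.move_l([*p,.10],feed=.06);print(arm.current_width(),arm.current_force());arm.move_l([*p,.18],feed=.15)
q=[.5238,-.2505]
arm.move_to([*q,.18],R(-72.4));arm.move_l([*q,.130],feed=.1);arm.sleep(.3);print(arm.current_t(),arm.current_force(),arm.current_torque(),arm.current_ee_pos())
s=arm.snapshot("scene")[...,::-1];t=arm.snapshot("top")[...,::-1]
cv2.imwrite("pics/s2.png",s);cv2.imwrite("pics/t2.png",t)
b=lambda i,a:cv2.convertScaleAbs(cv2.resize(i,(400,400),interpolation=cv2.INTER_CUBIC),alpha=a)
cv2.imwrite("pics/key.png",np.hstack([b(s[260:340,140:220],1.5),b(t[235:315,410:490],1)]))
E
```

```text
0.011912933346831174 [ 0.2792 -0.0876 -0.5466] [ 0.2547 -9.211  -1.7605] [-2.1173  0.0336  0.064 ]
0.0119676731485894 [ 0.8516 -0.3393 -0.8237]
13.9333 [ 0.0948 -0.7755 -0.9022] [-0.0512  0.116   0.0451] [ 0.524  -0.2506  0.1304]
```

View pics/key.png

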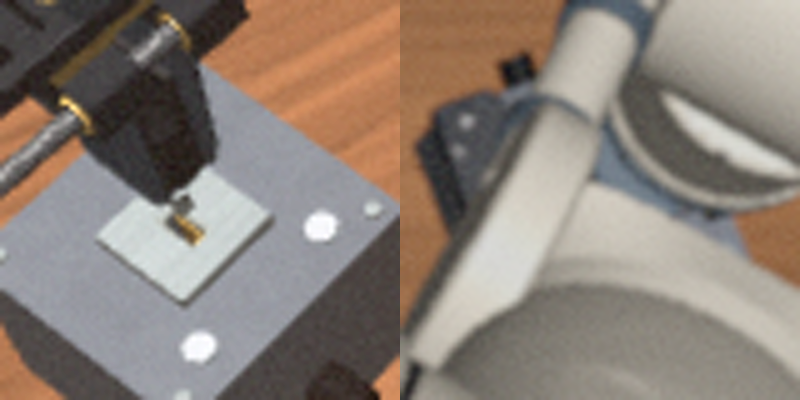

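```bash
python3 - <<'E'
from h import *
p=arm.current_ee_pos();arm.move_l([p[0],p[1],.122],feed=.05);arm.sleep(.2)
p=arm.current_ee_pos();print(p,arm.current_force())
s=arm.snapshot("scene")[...,::-1];cv2.imwrite("pics/s3.png",s)
o=cv2.imread("pics/scene0.png")
b=lambda i:cv2.convertScaleAbs(cv2.resize(i,(400,400),interpolation=cv2.INTER_CUBIC),alpha=1.6)
cv2.imwrite("pics/key3.png",np.hstack([b(s[286:322,158:194]),b(o[286:322,158:194])]))
k=400/36
f=lambda q:((proj("scene",q)-[158,286]+.5)*k).round()
a=np.radians(17.6);ex=np.array([np.cos(a),np.sin(a),0]);ey=np.array([-np.sin(a),np.cos(a),0])
T=np.array([p[0],p[1],p[2]-.032])
for z in(0,.014,.026): print("tip",z,f(T+[0,0,z]),f(T+[0,0,z]-ex*.007),f(T+[0,0,z]+ex*.007))
S=np.array([p[0],p[1],.086]);print("slot at tcp",f(S),f(S-.008*ex),f(S+.008*ex),f(S-.0035*ey),f(S+.0035*ey))
print("per mm ex,ey",f(S+.01*ex)-f(S),f(S+.01*ey)-f(S))
E
```

```text
[ 0.524  -0.2506  0.1221] [ 0.0865 -0.3407 -0.3929]
tip 0 [206. 200.] [176. 177.] [236. 224.]
tip 0.014 [187. 155.] [157. 131.] [217. 178.]
tip 0.026 [169. 115.] [139.  91.] [200. 139.]
slot at tcp [212. 213.] [178. 186.] [246. 240.] [195. 228.] [228. 198.]
per mm ex,ey [42. 34.] [ 46. -42.]
```

View pics/key3.png

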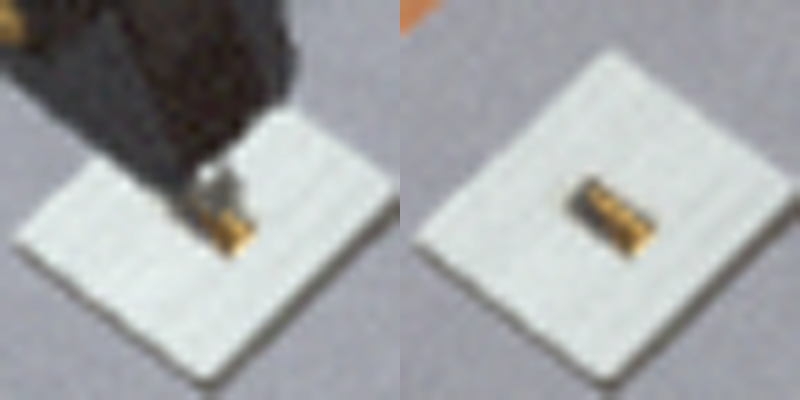

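The key bit sits at left crop (195–242, 175–215) and the slot at right crop (170–257, 195–240). Relative to the slot the tip looks about 2 mm too far along +y and about 1.5 mm short in x, which agrees with the side force felt at the grasp. I'll shift and feel downwards.

```bash
cat >> h.py <<'E'
A=np.radians(17.6);EX=np.array([np.cos(A),np.sin(A),0]);EY=np.array([-np.sin(A),np.cos(A),0])
Q0=np.array([.524,-.2506,0])
def at(a,b,z): return Q0+EX*a/1000+EY*b/1000+[0,0,z]
def loc(f): return np.array([f@EX,f@EY,f[2]])
E
python3 - <<'E'
from h import *
arm.move_l(at(1.2,-2,.122),feed=.03);arm.sleep(.2);f0=arm.current_force();print(f0)
for z in np.arange(.120,.1095,-.001):
    arm.move_l(at(1.2,-2,z),feed=.03);arm.sleep(.1);f=arm.current_force()-f0;print(round(z,4),loc(f),arm.current_ee_pos()[2])
    if abs(f[2])>8 or np.hypot(*f[:2])>12:break
print(arm.current_t())
E
```

```text
[ 0.2388 -0.3253 -0.7654]
0.12 [-0.3459 -0.0315 -0.2698] 0.11996031385342745
0.119 [-0.6822  0.8539 -0.0479] 0.11901127545156225
0.118 [-0.1263  0.4484 -0.6631] 0.11799657414584555
0.117 [ 0.4392  0.2806 -0.3219] 0.11697876480055273
0.116 [-0.5818  0.1907  0.5099] 0.11596629795454969
0.115 [-0.1379  0.4698 -0.2683] 0.11492582255287381
0.114 [-1.4581  1.5991 -0.6542] 0.11387982086136635
0.113 [-2.0924  2.0932 -0.6383] 0.11289421521704217
0.112 [-1.6617  2.7668 -0.3495] 0.11193658951474683
0.111 [-2.2693  3.484   0.1344] 0.11091942386161613
0.11 [-3.0694  3.9438 -0.1658] 0.10993533371408244
18.8917
```

```bash
python3 - <<'E'
from h import *
f0=np.array([.24,-.33,-.77]);a,b=.7,-1.5;Y=-72.4
def go(a,b,z,dy=0,fd=.03):
    arm.move_l(at(a,b,z),down(np.radians(Y+dy)),feed=fd);arm.sleep(.06);return loc(arm.current_force()-f0)
f=go(a,b,.110);print(f)
z=.110;i=0
while z>.0925 and i<60:
    i+=1;z-=.001;f=go(a,b,z);ez=arm.current_ee_pos()[2]
    print(round(z,4),f,round(ez,4),round(arm.current_width(),4))
    if abs(f[0])>3: a+=.0-.15*-np.sign(f[0])
    if abs(f[1])>3: b+=.15*np.sign(f[1])
    if f[2]>12:
        if z<.0945: break
        z=ez  # rock, holding the height
        for s in(1,-1,1,-1): go(a,b+s,z,s*3.4)
        f=go(a,b,z);print(" rocked",f)
        if i>30: break
print(a,b,arm.current_t(),loc(arm.current_torque()))
E
```

```text
[-0.1686  1.6153 -0.8431]
0.109 [0.7979 1.7557 0.131 ] 0.1091 0.0119
0.108 [-0.7639  0.9288  0.1782] 0.108 0.0122
0.107 [0.743  0.6724 0.0427] 0.107 0.0122
0.106 [-0.8396  0.2097  0.2729] 0.106 0.012
0.105 [0.5789 0.591  0.5471] 0.105 0.0115
0.104 [ 0.5201 -1.376   0.6061] 0.104 0.0116
0.103 [ 0.9439 -1.1475  1.7069] 0.1031 0.0118
0.102 [ 0.7196 -2.0532  1.4364] 0.102 0.0119
0.101 [ 0.8909 -3.4344  0.2654] 0.1009 0.0118
0.1 [-0.7815 -1.6314  5.3046] 0.1001 0.0119
0.099 [2.1432 0.7545 0.7205] 0.0988 0.0116
0.098 [-0.3648  1.5599  1.7126] 0.0979 0.0122
0.097 [-0.7241  1.3094 -0.9638] 0.0968 0.0119
0.096 [-1.1677  2.1076  0.3178] 0.0959 0.0118
0.095 [ 0.5454  2.4398 -4.2061] 0.0948 0.0117
0.094 [ 0.0823  2.053  -2.1539] 0.0939 0.012
0.093 [-0.3827  3.1788 -0.4514] 0.093 0.0114
0.092 [-0.2426  1.713  -0.1063] 0.092 0.0119
0.7 -1.5 24.75 [ 0.3956  0.1093 -0.051 ]
```

Through the pins with little force. Press until the collar seats, then turn.

```bash
python3 - <<'E'
from h import *
f0=np.array([.24,-.33,-.77]);a,b=.7,-1.5
z=.092
for i in range(6):
    z-=.0007;arm.move_l(at(a,b,z),feed=.03);arm.sleep(.1);f=loc(arm.current_force()-f0);print(round(z,4),f,arm.current_ee_pos()[2])
    if f[2]>6:break
arm.sleep(.3)
T0=arm.current_torque()
for d in range(10,91,10):
    arm.move_to(at(a,b,z),down(np.radians(-72.4-d)));arm.sleep(.05)
    print(d,loc(arm.current_force()-f0),(arm.current_torque()-T0)[2],arm.current_width())
print(arm.current_t())
E
```

```text
0.0913 [-2.2681  4.5328 10.7584] 0.09187665641858093
10 [-1.2089  5.1861 10.4226] -0.010141076381932108 0.011675572366617672
20 [-1.1786  5.1942  9.8549] 0.007084664057243296 0.011925972719903647
30 [-1.504   6.8059  9.5284] -0.0022370184720066112 0.011879435393560312
40 [-0.7282  6.1783  9.3517] 0.02936978944271669 0.01208483428276351
50 [-1.4822  4.6037  9.5442] 0.032059305331211756 0.011523398357284383
60 [-2.1377  4.847   9.8315] 0.016892981437370537 0.012040357765095525
70 [-2.8247  3.3885  9.5734] 0.0964765843728791 0.011787597579311603
80 [-3.4725  3.566   9.9102] 0.07548937683475453 0.011960879565291179
90 [-3.4859  2.3903  9.8586] 0.09211787411733484 0.012033833148301391
28.475
```

```bash
python3 - <<'E'
from h import *
f0=np.array([.24,-.33,-.77]);a,b=.7,-1.5;z=.0913
for d in(93,96):
    arm.move_to(at(a,b,z),down(np.radians(-72.4-d)));arm.sleep(.3)
    print(d,loc(arm.current_force()-f0),arm.current_torque(),arm.current_width(),arm.current_ee_pos(),arm.current_joint_positions()[5])
s=arm.snapshot("scene")[...,::-1];t=arm.snapshot("top")[...,::-1]
b=lambda i,k:cv2.convertScaleAbs(cv2.resize(i,(400,400),interpolation=cv2.INTER_CUBIC),alpha=k)
cv2.imwrite("pics/end.png",np.hstack([b(s[260:340,140:220],1.6),b(t[240:310,205:275],1)]));print(arm.current_t())
E
```

```text
93 [-4.3437  3.6986 10.7775] [0.3905 1.1005 0.0806] 0.011897922800700133 [ 0.525  -0.2521  0.0918] 133.9038070971658
96 [-3.4738  2.5574 10.031 ] [0.3783 1.1257 0.0334] 0.011637874007451697 [ 0.525  -0.2521  0.0918] 136.9031726800954
29.675
```

View pics/end.png

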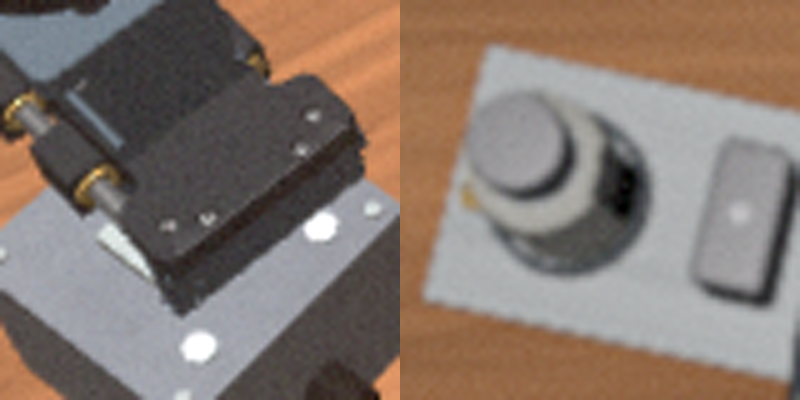

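The left crop shows the gripper turned a quarter, low over the plate. The right crop shows the can upright with its tag (620,185) still facing the reader. The last moment reading was noisy, so I'll average before handing in.

```bash
python3 - <<'E'
from h import *
m=[]
for i in range(25): arm.sleep(.02);m.append(np.r_[arm.current_torque()[2],arm.current_width()])
m=np.array(m);print(m.mean(0),m.std(0))
E
```

```text
[0.0583 0.0119] [0.029  0.0002]
```

```bash
python3 -c "
from rig import arm
arm.sign_off();print(arm.current_t())"
```

```text
the job is handed in; nothing more can be done
the job is handed in; nothing more can be done
```

The job is handed in at about 30 s of the 72 s allowed. The can's tag faces the reader, and the gripper still holds the key, home in the switch and turned; no verdict was reported.

- **Can:** I turned it about 79° clockwise by its cap and let go. It stands upright in the cup with its tag at about -100° ± 6°, against -103° for the reader. The two cameras disagreed by roughly 10–15° on the tag angle, but their mean is well inside the 17° tolerance. The last picture showed it unchanged.
- **Key:** Before inserting it I shifted the held key about 2 mm, going by the picture and the side force felt at the grasp. It passed the pins at about 5 N without any rocking. The collar met the plate at the expected height with about 10 N.
- **Turn:** The tool turned the key 96° clockwise, and the resisting moment rose by about 0.09 N m, as the spring should. The grip stayed on the bow at 11.9 mm.
- **Weaker checks:** I could not read the plug angle directly. The last averaged moment was 0.058 ± 0.03 N m with an uncertain zero, so it only loosely supports the full turn. I saw no sign of the key slipping.

The filter, the jar and the wrench were not touched.

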